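# Lock the vegetable slicer's push handle down for storage

## Task

Lock the vegetable slicer's sprung push handle down, ready for the drawer. Slide its keeper fully open, push the handle all the way home, and while it is held down slide the keeper fully across again, so that the handle stays trapped when you let go. Work gently, without forcing the mechanism, and leave the tumbler, the sugar jar and the spoon rest where they stand.

Things in the scene. Friction and masses are not known exactly. Their poses are not given: they have to be found in the camera images.
- slicer: The push-handle vegetable slicer; its rubber feet hold it to the worktop, it does not move. Origin on the worktop under its middle; x = to its back (away from the robot at yaw 0), y = its left, z up. White housing on steel legs over a white catch tray, leaning 31 deg (0.54 rad) so that its top points up and to -x. All within x -95..150, y -85..85 mm, height 271 mm.
- hopper_rim (a point): Top of the near wall of the upright clear feed hopper (58 x 78 mm) close behind the handle, 271 mm over the worktop. A tool held upright over the handle runs into it; one tilted along the handle axis has room.
- handle_pad (a point): Centre of the flat top of the handle's grey palm pad. Its z axis is the handle axis, 31 deg from vertical towards the slicer's -x; the handle is pushed along -z. y = the slicer's left; x = across, rising to the hopper. The flat top reaches from y -24 to +22 mm and x -18 to +18 mm. At the foot of its right (-y) end it has a lip 14 mm long, 5 mm thick.
- handle (a joint): How far the handle is pushed in, m: 0 = up. Its stop is the cutting deck, which the thickness dial has set at an unknown height: the firm stop comes after 25 to 33 mm and must be found by feel. Return spring 5 N at the top, 10 to 12 N at the stop. With the keeper across and the handle up, the keeper blocks it about 11 mm before the stop. Locked, it rests 2 mm short of the stop.
- keeper_tab (a point): Centre of the top edge of the steel keeper's upright thumb tab; axes as handle_pad. Tab 8 mm thick (y), 26 mm wide (x); its upper 20 mm are clear on the outer (+y) side, where there is free room. When open its inner face is 3 mm beyond the pad's left (+y) end, and it stands higher than the pad at its stop: fingertips holding the pad down can slide along it to +y and push the tab out.
- keeper (a joint): Keeper's slide along y, m: 0 = open (tab in towards the handle, -y), 0.014 = fully across (tab out, +y; the nose at the frame's other end is over the handle's lip). Starts across or nearly so. Moves with about 2 N, stays where left. It can pass over the lip only while the handle is held within 2 mm of its stop, and holds the handle from about 0.006 on.
- tumbler_mid (a point): Centre (half-way up) of the clear glass tumbler, 81 mm across, 92 mm high, beside the slicer. Bystander.
- jar_mid (a point): Centre (half-way up) of the sugar jar with a red lid, 78 mm across, 154 mm high. Bystander.
- spoon_rest_mid (a point): Centre of the cream spoon rest with a red rim, 148 x 69 x 36 mm, long along its x. Bystander.

How it is judged:
On the way, in this order (a step that is already met when the one before it is completed fails the run):
1. the keeper is slid open, the handle still up (value of joint keeper below 0.0025 m and value of joint handle below 0.017 m), for 0.1 s.
2. the handle is pushed home on its stop (z of handle_pad in the frame of keeper_tab below -0.0125 m), for 0.1 s.
At the end, for the whole second after the job is handed in: With nothing touching it and at rest, the handle stays down within 4 mm of its stop, held by the keeper, which is more than 9.5 of its 14 mm across (z of handle_pad in the frame of keeper_tab below -0.0105 m and value of joint keeper above 0.0095 m and velocity of joint handle between -0.01 and 0.01 m/s).
It fails at once if the slicer's mechanism is forced (over 60 N on the handle or the keeper) (contact force between the fingers and handle above 60 N or contact force between the fingers and keeper above 60 N).
It fails at once if the tumbler, sugar jar or spoon rest is shifted by more than 20 mm (distance of any of tumbler_mid, jar_mid, spoon_rest_mid from where it was at the start of the episode above 0.02 m).
It also fails if it takes over 40 s, if anything falls off the work surface, if the arm or the gripper's body presses on something with over 40 N, if the wrist force passes 120 N, or if a joint passes its speed limit or range.

## Robot

A 6-joint arm with a two-finger parallel gripper is mounted at the origin on a cart in front of the work surface, level with it; the furniture and walls round the work are solid. World frame = base frame: x ahead of the robot, y to its left, z up, the work surface at z = 0. Lengths are in m, angles in rad, forces in N, time in s.
With the tool pointing down it reaches from about 0.3 to 0.875 m from the base axis. Payload 4.2 kg.
Tool frame: the origin (TCP) lies at the very end of the fingers, on their centre line; the grasp point (between the pads) lies 19 mm behind it; z points along the fingers, y is the direction in which the jaws open and shut (so a half turn about z gives the same grasp; the last joint's range is limited). The gripper opens to 85 mm and grips with 20 to 120 N. Pads are 22 mm wide; open, the fingers measure 114 mm over their backs; the gripper's body (76 mm by 85 mm) begins 54 mm behind the grasp point. The pads swing forward as they close: fully open they stand 13 mm farther back than shut.
Start: joints at [1.149, 0.32, 1.565, -0, 1.257, -0.02], TCP at [0.225, 0.529, 0.231] pointing down, gripper open.
Joint ranges: [-3.11, 3.11], [-0.84, 2.01], [0.21, 2.61], [-1.34, 4.49], [0.05, 2.63], [-2.56, 2.56]. Speed limits (rad/s): [2.57, 2.57, 3.14, 3.14, 3.14, 3.14].

## Interface

Orientations are given as a rotation vector (axis times angle).
In Python, from cell import * gives the robot as it stands.
- The arm moves only by the shell command python3 -m handwheel 'ROWS' [FORCE]. ROWS is JSON, a list of rows, each a list of 3 entries, a list of its own where there are three numbers: the turn, a rotation vector about the tool's x, y, z in degrees, then the shift along the tool's x, y, z in mm, then the finger opening in mm, from 0 to 85.4. A call has exactly 10 rows; each row shifts and turns the commanded pose from where the row before left it, along the tool's axes as they then stand; what a row does not reach is not made up. A row lasts 1/12 s, in which the tool goes at most 41.7 mm and 7.16 degrees, less where a joint would pass 70% of its speed; a pose out of reach is approached as far as the arm can. A call with a gripper value outside its range is refused whole. The fingers move at their own pace and stop on an object; FORCE is the grip in N (left out, the last holds). Time passes only in rows, so rows that do not move let the fingers close, or fill a call up. It gives the time, the measured TCP pose, the force and the opening at its end, in the units of the state.
- read_state(): the state, without advancing time (a new reading comes with each control period).
- camera(name): name is "scene" or "top" or "wrist"; returns the picture (400x640x3 uint8, red, green, blue); there is no depth.
- get_calibration(name): a dict with "fx", "fy", "cx", "cy" (pixels), "pose" (4x4, takes a point from camera to world coordinates). Camera axes: x right, y down, z forward; pixel columns grow to the right and rows downward; lengths in m; the calibration is good to about 2 mm. A picture is of the moment at which its call begins: read the wrist's pose just before it. get_calibration takes no time and is no camera call; for the wrist camera it gives the pose at the moment of the call.
- close_job(): hands the job in, once; it reports no verdict.
The state is a dict: "time_s": time; "joint_pos": joint angles; "dq": joint speeds; "effort": joint torques, N m; "ee_pos": TCP position; "tcp_rot": TCP orientation; "force": force on the tool from outside, world axes, zero at the start; "ft_torque": the same for the moment, N m; "finger_gap": opening from 0.0 (shut) to 1.0 (fully open).
Only numpy, scipy, OpenCV 4.12 (cv2) and the standard library are available. Lean on these libraries where they do the work, as an engineer would, in place of code of your own. Each camera call takes 0.05 s, during which the arm holds its last target.

## Working session

There is one attempt and no reset: what is moved stays moved. The work goes in short steps, Python scripts to look and compute and a shell command to move; the robot and the scene stay as the last step left them, time stands still between calls to the robot, and variables do not carry over. Pictures are saved under pics/ and viewed, and the job is handed in when it is done.

```bash
ls; mkdir -p pics; python3 - <<'E'
from cell import *
import cv2
print(read_state())
for n in ["scene","top","wrist"]:
    c=get_calibration(n);print(n,c)
    cv2.imwrite(f"pics/a_{n}.png",camera(n)[:,:,::-1])
E
```

```text
pics
{'time_s': 0.0, 'joint_pos': array([ 1.14897233e+00,  3.20298160e-01,  1.56567714e+00, -1.56545830e-05,
        1.25738490e+00, -2.00034341e-02]), 'dq': array([ 5.98269375e-05, -1.49245181e-03, -1.83341378e-03, -1.56105496e-03,
       -7.05079268e-04, -2.61474755e-04]), 'effort': array([ 1.22090016e-03, -4.15525889e+01, -2.34165055e+01, -2.30273076e-05,
        8.30636214e-03,  5.45021436e-06]), 'ee_pos': array([0.22469142, 0.52876821, 0.23047939]), 'tcp_rot': array([-6.26858504e-01, -3.07803563e+00,  2.71378634e-03]), 'force': array([ 0.04268564,  0.02901579, -0.06576396]), 'ft_torque': array([ 0.02225718, -0.05560867, -0.00573714]), 'finger_gap': 1.0028245861639966}
scene {'fx': 448.04017305126325, 'fy': 448.04017305126325, 'cx': 320.00859414775925, 'cy': 200.5553468617686, 'pose': array([[ 0.82058305, -0.41800007,  0.38976839,  0.2992901 ],
       [-0.57125209, -0.57870219,  0.58204367, -0.48330901],
       [-0.01773447, -0.70027117, -0.71365662,  0.81887568],
       [ 0.        ,  0.        ,  0.        ,  1.        ]])}
top {'fx': 512.1441871284704, 'fy': 512.1441871284704, 'cx': 313.88955314045916, 'cy': 200.0576531892155, 'pose': array([[ 0.00363097, -0.98620809,  0.16547033,  0.43181442],
       [-0.99998635, -0.00420239, -0.00310335,  0.06168844],
       [ 0.00375592, -0.1654568 , -0.98620989,  1.41093052],
       [ 0.        ,  0.        ,  0.        ,  1.        ]])}
wrist {'fx': 328.62277726888675, 'fy': 328.62277726888675, 'cx': 321.26485066275507, 'cy': 200.34437183799943, 'pose': array([[ 3.90810054e-01,  8.84281623e-01,  2.55565083e-01,
         1.60143098e-01],
       [ 9.20471313e-01, -3.75369234e-01, -1.08768099e-01,
         5.56809317e-01],
       [-2.50361636e-04,  2.77747995e-01, -9.60653938e-01,
         3.75133492e-01],
       [ 0.00000000e+00,  0.00000000e+00,  0.00000000e+00,
         1.00000000e+00]])}
```

View pics/a_scene.png

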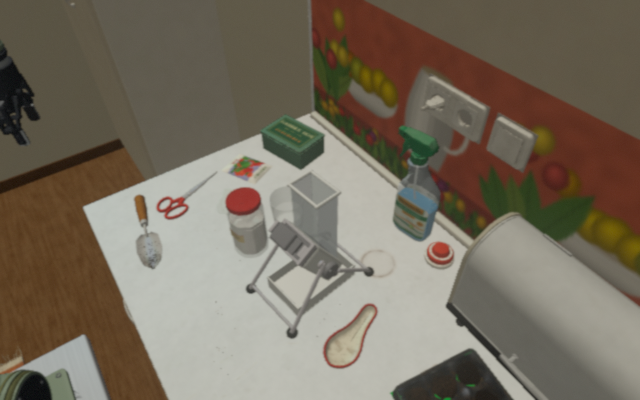

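View pics/a_top.png

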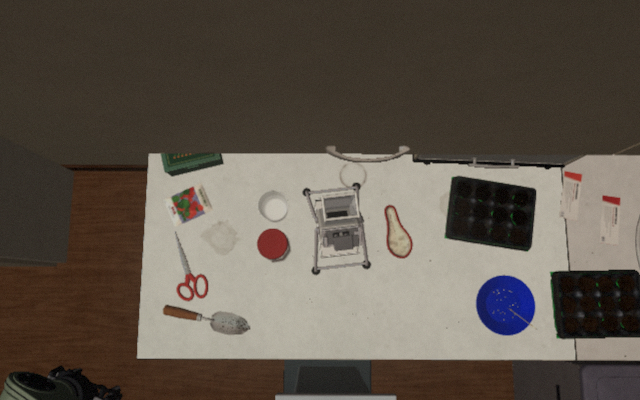

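View pics/a_wrist.png

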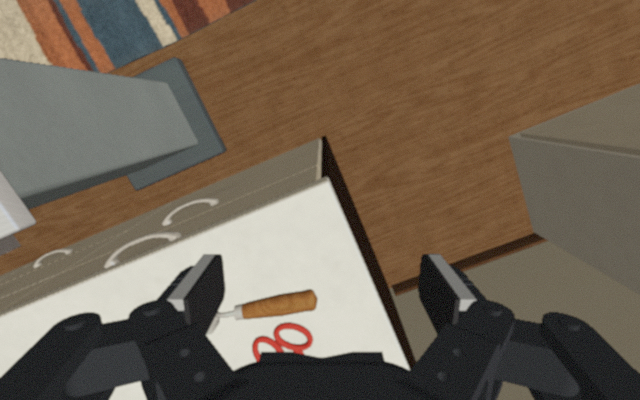

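```bash
python3 - <<'E'
import cv2
a=cv2.imread("pics/a_top.png")[170:290,250:430];cv2.imwrite("pics/b_top.png",cv2.resize(a,None,fx=4.4,fy=4.4,interpolation=cv2.INTER_CUBIC))
a=cv2.imread("pics/a_scene.png")[160:345,220:410];cv2.imwrite("pics/b_scene.png",cv2.resize(a,None,fx=3.2,fy=3.2,interpolation=cv2.INTER_CUBIC))
E
```

```text
(no output)
```

View pics/b_top.png

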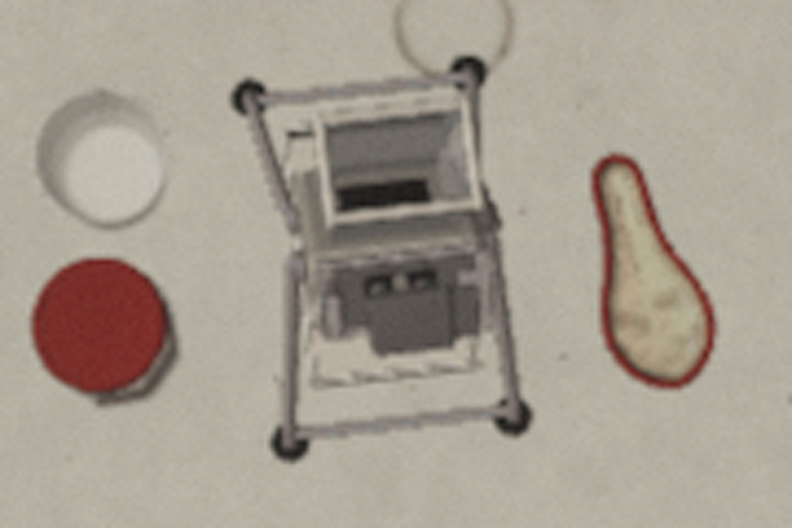

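View pics/b_scene.png

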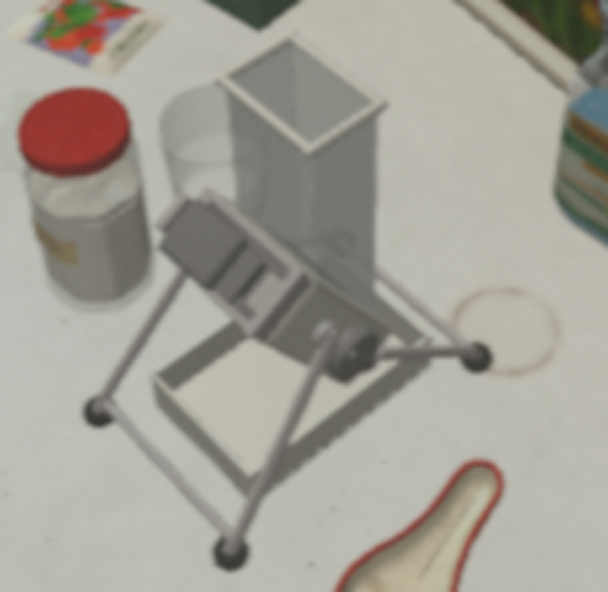

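```bash
cat > h.py <<'E'
import numpy as np, cv2
from cell import *
def ray(n,p,c=None):
    c=c or get_calibration(n);T=np.array(c['pose'])
    d=T[:3,:3]@np.array([(p[0]-c['cx'])/c['fx'],(p[1]-c['cy'])/c['fy'],1]);return T[:3,3],d/np.linalg.norm(d)
def plane(n,p,z,c=None):
    o,d=ray(n,p,c);return o+d*(z-o[2])/d[2]
def tri(rays):
    A=sum(np.eye(3)-np.outer(d,d) for o,d in rays);b=sum((np.eye(3)-np.outer(d,d))@o for o,d in rays)
    x=np.linalg.solve(A,b);return x,[np.linalg.norm((np.eye(3)-np.outer(d,d))@(x-o)) for o,d in rays]
def proj(c,X):
    T=np.linalg.inv(np.array(c['pose']));p=T[:3,:3]@X+T[:3,3];return p[0]/p[2]*c['fx']+c['cx'],p[1]/p[2]*c['fy']+c['cy']
E
python3 - <<'E'
from h import *
np.set_printoptions(precision=4,suppress=True)
t=lambda x,y:(x/4.4+250-.4,y/4.4+170-.4)
s=lambda x,y:(x/3.2+220-.3,y/3.2+160-.3)
for n,p in dict(BL=(248,97),BR=(468,72),FR=(514,417),FL=(290,442)).items(): print(n,plane('top',t(*p),0.01))
for n,p in dict(FL=(99,410),FR=(230,552),BR=(477,357)).items(): print(n,plane('scene',s(*p),0.01))
print('hopper near-left',tri([ray('top',t(330,222)),ray('scene',s(222,80))]))
print('hopper near-right',tri([ray('top',t(482,207)),ray('scene',s(308,152))]))
print('hopper far-right',tri([ray('top',t(465,95)),ray('scene',s(385,103))]))
print('lid',plane('top',t(98,325),.154),'tumb',plane('top',t(102,160),.05))
E
```

```text
BL [0.6905 0.0794 0.01  ]
BR [ 0.7072 -0.0599  0.01  ]
FR [ 0.4903 -0.0861  0.01  ]
FL [0.4744 0.0522 0.01  ]
FL [0.4724 0.0492 0.01  ]
FR [ 0.4886 -0.0885  0.01  ]
BR [ 0.7038 -0.0637  0.01  ]
hopper near-left (array([0.5789, 0.0336, 0.2653]), [np.float64(0.00047874627424630893), np.float64(0.0004787462742464613)])
hopper near-right (array([ 0.5856, -0.0437,  0.2687]), [np.float64(0.00046870682749375824), np.float64(0.0004687068274935922)])
hopper far-right (array([ 0.6436, -0.0354,  0.2655]), [np.float64(0.0013144111254859876), np.float64(0.0013144111254860555)])
lid [0.5343 0.1604 0.154 ] tumb [0.6436 0.1679 0.05  ]
```

```bash
python3 - <<'E'
from h import *
from scipy.spatial.transform import Rotation as R
np.set_printoptions(precision=4,suppress=True)
t=lambda x,y:(x/4.4+250-.4,y/4.4+170-.4)
s=lambda x,y:(x/3.2+220-.3,y/3.2+160-.3)
pad,_=tri([ray('top',t(410,322)),ray('scene',s(205,243))]);print(pad,_)
yaw=.122
S=R.from_euler('z',yaw); a=np.radians(31)
# pad frame axes in world
P=S.as_matrix()@np.array([[np.cos(a),0,-np.sin(a)],[0,1,0],[np.sin(a),0,np.cos(a)]])
print('hopper rim in pad frame',P.T@(np.array([.582,-.005,.271])-pad))
st=read_state();R0=R.from_rotvec(st['tcp_rot'])
print(R0.as_matrix())
# target A: tool x=slicer y, tool z=-axis, tool y = slicer x(up)
RA=np.c_[P[:,1],P[:,0],-P[:,2]];print(np.linalg.det(RA))
d=R0.inv()*R.from_matrix(RA)
print('rotvec in tool deg',np.degrees(d.as_rotvec()))
tgt=pad+0.10*P[:,2];print(tgt,'shift tool',R0.as_matrix().T@(tgt-st['ee_pos']))
E
```

```text
[ 0.5338 -0.0112  0.198 ] [np.float64(0.0008156135700710809), np.float64(0.0008156135700709867)]
hopper rim in pad frame [0.0793 0.0003 0.0376]
[[-0.9204  0.3911 -0.0005]
 [ 0.3911  0.9204 -0.0012]
 [ 0.     -0.0013 -1.    ]]
1.0
rotvec in tool deg [-28.1553 -16.1785  58.4757]
[ 0.4826 -0.0175  0.2837] shift tool [-0.4511 -0.4021 -0.0525]
```

```bash
python3 -m handwheel '[[[0,0,0],[-30,-27,-4],0],[[0,0,0],[-30,-27,-4],0],[[0,0,0],[-30,-27,-4],0],[[0,0,0],[-30,-27,-4],0],[[0,0,0],[-30,-27,-4],0],[[0,0,0],[-30,-27,-4],0],[[0,0,0],[-30,-27,-4],0],[[0,0,0],[-30,-27,-4],0],[[0,0,0],[-30,-27,-4],0],[[0,0,0],[-30,-27,-4],0]]' 30
python3 -m handwheel '[[[0,0,0],[-30,-27,-4],0],[[0,0,0],[-30,-27,-4],0],[[0,0,0],[-30,-27,-4],0],[[0,0,0],[-30,-27,-4],0],[[-2.8,-1.6,5.85],[0,0,0],0],[[-2.8,-1.6,5.85],[0,0,0],0],[[-2.8,-1.6,5.85],[0,0,0],0],[[-2.8,-1.6,5.85],[0,0,0],0],[[-2.8,-1.6,5.85],[0,0,0],0],[[-2.8,-1.6,5.85],[0,0,0],0]]'
```

```text
time_s: 0.98
ee_pos: [0.3955, 0.1615, 0.2715]
tcp_rot: [0.626, 3.078, 0.0]
force: [-0.1, 0.6, 0.2]
finger_gap: 0.003
time_s: 1.82
ee_pos: [0.4634, 0.0167, 0.2872]
tcp_rot: [1.423, 2.525, 0.368]
force: [0.6, -0.3, 1.4]
finger_gap: -0.0
```

```bash
python3 -m handwheel '[[[-2.8,-1.6,5.85],[0,0,0],0],[[-2.8,-1.6,5.85],[0,0,0],0],[[-2.8,-1.6,5.85],[0,0,0],0],[[-2.8,-1.6,5.85],[0,0,0],0],[[0,0,0],[0,0,0],0],[[0,0,0],[0,0,0],0],[[0,0,0],[0,0,0],0],[[0,0,0],[0,0,0],0],[[0,0,0],[0,0,0],0],[[0,0,0],[0,0,0],0]]'
python3 - <<'E'
from h import *
import pickle
st=read_state();print(st['joint_pos'],st['force'],st['ft_torque'])
c=get_calibration('wrist');im=camera('wrist')
pickle.dump((c,im),open('w1.pkl','wb'))
cv2.imwrite('pics/c_wrist.png',cv2.resize(im[:,:,::-1],(800,500)))
E
```

```text
time_s: 2.65
ee_pos: [0.4641, 0.0169, 0.2874]
tcp_rot: [1.81, 2.046, 0.566]
force: [-0.3, 0.2, 0.0]
finger_gap: 0.001
[-0.04998008 -0.13783542  2.05616405  0.14033264  0.69724257 -0.25545331] [-0.34955864  0.16833579  0.03836299] [-0.02444191  0.26762731 -0.00752607]
```

View pics/c_wrist.png

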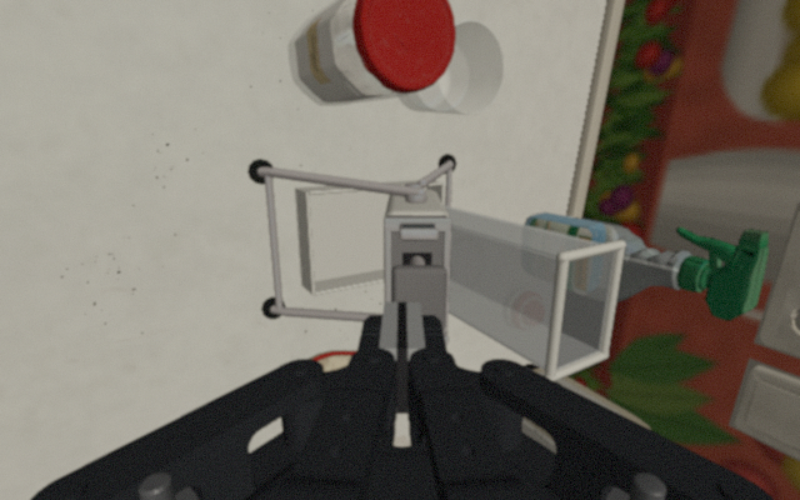

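```bash
python3 -m handwheel '[[[0,0,0],[-20,0,0],0],[[0,0,0],[-20,0,0],0],[[0,0,0],[-20,0,0],0],[[0,0,0],[0,0,0],0],[[0,0,0],[0,0,0],0],[[0,0,0],[0,0,0],0],[[0,0,0],[0,0,0],0],[[0,0,0],[0,0,0],0],[[0,0,0],[0,0,0],0],[[0,0,0],[0,0,0],0]]'
python3 - <<'E'
from h import *
import pickle
c=get_calibration('wrist');im=camera('wrist')
pickle.dump((c,im),open('w2.pkl','wb'))
a=im[60:260,230:430];cv2.imwrite('pics/d2.png',cv2.resize(a[:,:,::-1],None,fx=3,fy=3,interpolation=cv2.INTER_CUBIC))
c,im=pickle.load(open('w1.pkl','rb'))
a=im[110:310,230:430];cv2.imwrite('pics/d1.png',cv2.resize(a[:,:,::-1],None,fx=3,fy=3,interpolation=cv2.INTER_CUBIC))
E
```

```text
time_s: 3.53
ee_pos: [0.4708, -0.0419, 0.2872]
tcp_rot: [1.809, 2.046, 0.566]
force: [-0.0, -1.0, -1.4]
finger_gap: -0.002
```

View pics/d1.png

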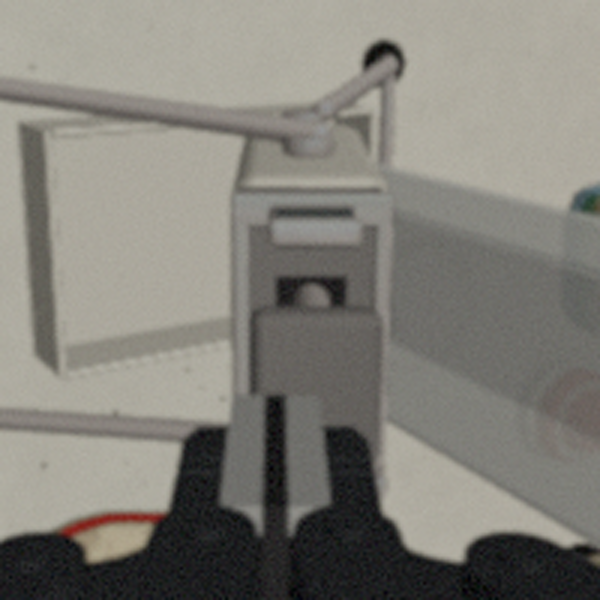

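View pics/d2.png

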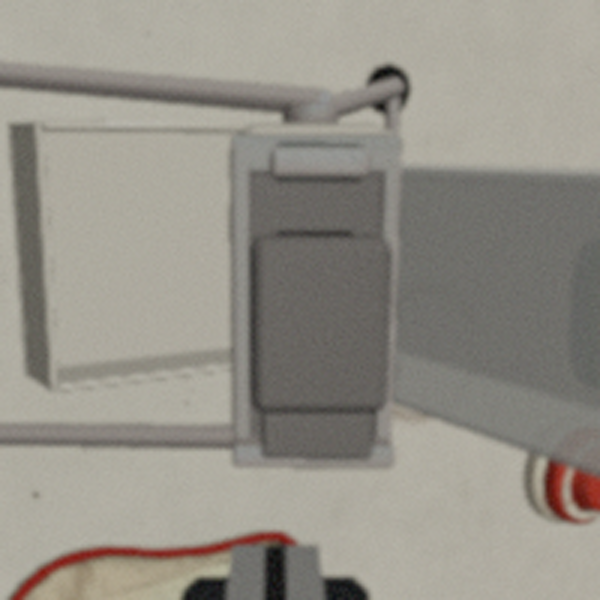

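```bash
python3 - <<'E'
from h import *
import pickle
from scipy.spatial.transform import Rotation as R
np.set_printoptions(precision=4,suppress=True)
c1,_=pickle.load(open('w1.pkl','rb'));c2,_=pickle.load(open('w2.pkl','rb'))
v1=lambda x,y:(x/3+230-.3,y/3+110-.3)
v2=lambda x,y:(x/3+230-.3,y/3+60-.3)
st=read_state();T=R.from_rotvec(st['tcp_rot']).as_matrix();tcp=st['ee_pos']
print('T',T, 'pitch',np.degrees(np.arcsin(T[0:2,2]@T[0:2,2]**1)))
ms=dict(tabTL=((273,217),(275,148)),tabTR=((362,217),(370,149)),tabBL=((273,243),(275,176)),tabBR=((362,243),(370,176)),padUL=((255,310),(257,236)),padUR=((383,308),(389,236)),frUL=((237,192),(233,138)),frUR=((390,190),(401,138)))
for k,(a,b) in ms.items():
    x,r=tri([ray('',v1(*a),c1),ray('',v2(*b),c2)])
    print(k,x,'tool frame mm',1000*T.T@(x-tcp),'res',1000*r[0])
E
```

```text
T [[-0.1228  0.8523  0.5084]
 [ 0.9924  0.1043  0.065 ]
 [ 0.0024  0.5125 -0.8587]] pitch 15.2274701654681
tabTL [0.5277 0.0341 0.1801] tool frame mm [ 68.3343   1.5021 125.8389] res 0.05670215702148974
tabTR [0.5497 0.0366 0.192 ] tool frame mm [ 68.074   26.6221 126.8888] res 0.12754033513697358
tabBL [0.5278 0.027  0.1814] tool frame mm [ 61.2121   1.4986 124.2837] res 0.05869766727624209
tabBR [0.5491 0.0296 0.1943] tool frame mm [ 61.2193  26.5506 124.1705] res 0.12567475733975364
padUL [0.5166 0.0114 0.194 ] tool frame mm [ 47.1857  -3.1917 106.8013] res 0.192815883944848
padUR [0.5469 0.0149 0.2093] tool frame mm [ 46.9574  30.8044 109.1745] res 0.3390040380076962
frUL [0.5292 0.0369 0.1548] tool frame mm [ 70.891   -9.9009 148.477 ] res 0.4803321036830039
frUR [0.571  0.0421 0.1767] tool frame mm [ 70.9065  37.4841 151.2521] res 0.4258365092278568
```

```bash
python3 -m handwheel '[[[0,0,0],[29,5,0],0],[[0,0,0],[29,5,0],0],[[0,0,0],[29,4,0],0],[[0,0,0],[0,0,30],0],[[0,0,0],[0,0,30],0],[[0,0,0],[0,0,30],0],[[0,0,0],[0,0,30],0],[[0,0,0],[0,0,15],0],[[0,0,0],[0,0,0],0],[[0,0,0],[0,0,0],0]]'
python3 - <<'E'
from h import *
im=camera('wrist')
cv2.imwrite('pics/e.png',cv2.resize(im[100:350,170:490,::-1],None,fx=2.4,fy=2.4,interpolation=cv2.INTER_CUBIC))
E
```

```text
time_s: 4.42
ee_pos: [0.5407, 0.0542, 0.178]
tcp_rot: [1.811, 2.047, 0.565]
force: [0.4, -0.3, -0.5]
finger_gap: 0.003
```

View pics/e.png

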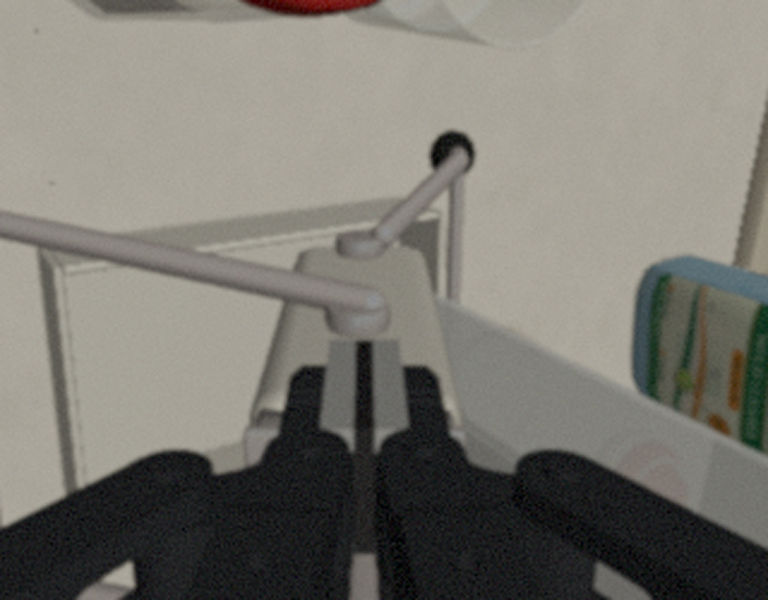

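```bash
python3 -m handwheel '[[[0,0,0],[-3,0,0],0],[[0,0,0],[-2,0,0],0],[[0,0,0],[-2,0,0],0],[[0,0,0],[-1.5,0,0],0],[[0,0,0],[-1.5,0,0],0],[[0,0,0],[-1.5,0,0],0],[[0,0,0],[-1.5,0,0],0],[[0,0,0],[-1.5,0,0],0],[[0,0,0],[-1.5,0,0],0],[[0,0,0],[0,0,0],0]]'
```

```text
time_s: 5.3
ee_pos: [0.5429, 0.0379, 0.1786]
tcp_rot: [1.81, 2.045, 0.566]
force: [0.6, 1.3, -0.1]
finger_gap: 0.001
```

```bash
python3 -m handwheel '[[[0,0,0],[-0.5,0,0],0],[[0,0,0],[-0.5,0,0],0],[[0,0,0],[-0.5,0,0],0],[[0,0,0],[-0.5,0,0],0],[[0,0,0],[0,0,0],0],[[0,0,0],[0,0,0],0],[[0,0,0],[0,0,0],0],[[0,0,0],[0,0,0],0],[[0,0,0],[0,0,0],0],[[0,0,0],[0,0,0],0]]'
```

```text
time_s: 6.13
ee_pos: [0.543, 0.0364, 0.1785]
tcp_rot: [1.81, 2.045, 0.566]
force: [-0.4, 5.6, 1.0]
finger_gap: -0.001
```

```bash
python3 -m handwheel '[[[0,0,0],[-0.5,0,0],0],[[0,0,0],[-0.5,0,0],0],[[0,0,0],[0,0,0],0],[[0,0,0],[0,0,0],0],[[0,0,0],[0,0,0],0],[[0,0,0],[0,0,0],0],[[0,0,0],[0,0,0],0],[[0,0,0],[0,0,0],0],[[0,0,0],[0,0,0],0],[[0,0,0],[0,0,0],0]]'
```

```text
time_s: 6.97
ee_pos: [0.543, 0.0362, 0.1786]
tcp_rot: [1.811, 2.046, 0.568]
force: [-0.7, 10.5, 1.8]
finger_gap: -0.008
```

```bash
python3 -m handwheel '[[[0,0,0],[4,0,0],0],[[0,0,0],[5,0,0],0],[[0,0,0],[0,0,-25],0],[[0,0,0],[0,0,-25],0],[[0,0,0],[0,0,-20],0],[[0,0,0],[-15,0,0],0],[[0,0,0],[-14,0,0],0],[[0,0,0],[-15,0,0],0],[[0,0,0],[0,0,0],0],[[0,0,0],[0,0,0],0]]'
python3 - <<'E'
from h import *
from scipy.spatial.transform import Rotation as R
np.set_printoptions(precision=4,suppress=True)
im=camera('wrist')
cv2.imwrite('pics/f.png',cv2.resize(im[100:350,170:490,::-1],None,fx=2.4,fy=2.4,interpolation=cv2.INTER_CUBIC))
im=camera('top')
cv2.imwrite('pics/f_top.png',cv2.resize(im[200:280,290:390,::-1],None,fx=6,fy=6,interpolation=cv2.INTER_CUBIC))
st=read_state();T=R.from_rotvec(st['tcp_rot']).as_matrix()
print(1000*T.T@(st['ee_pos']-np.array([.4708,-.0419,.2872])))
E
```

```text
time_s: 7.8
ee_pos: [0.5116, -0.0049, 0.2382]
tcp_rot: [1.813, 2.043, 0.565]
force: [-0.1, 0.1, 0.4]
finger_gap: -0.002
[32.5561 13.5872 65.2432]
```

View pics/f.png

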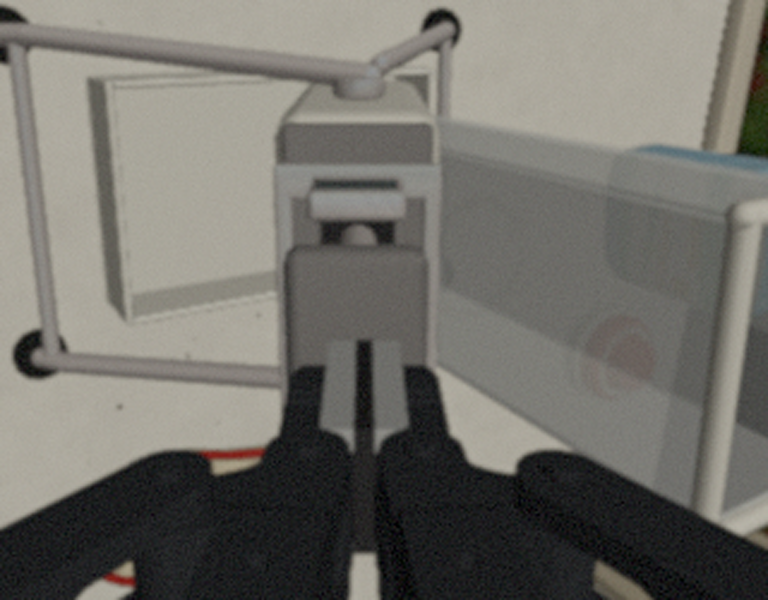

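View pics/f_top.png

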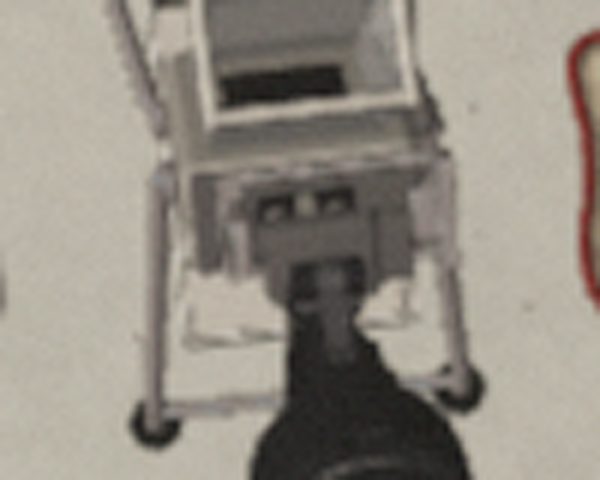

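```bash
python3 -m handwheel '[[[0,0,0],[0,0,20],0],[[0,0,0],[0,0,15],0],[[0,0,0],[0,0,5],0],[[0,0,0],[0,0,3],0],[[0,0,0],[0,0,3],0],[[0,0,0],[0,0,3],0],[[0,0,0],[0,0,3],0],[[0,0,0],[0,0,3],0],[[0,0,0],[0,0,0],0],[[0,0,0],[0,0,0],0]]'
cat > z.py <<'E'
from h import *
from scipy.spatial.transform import Rotation as R
np.set_printoptions(precision=4,suppress=True)
st=read_state();T=R.from_rotvec(st['tcp_rot']).as_matrix()
print(1000*T.T@(st['ee_pos']-np.array([.4708,-.0419,.2872])),'F tool',T.T@st['force'])
E
python3 z.py
```

```text
time_s: 8.73
ee_pos: [0.5389, 0.0, 0.1916]
tcp_rot: [1.811, 2.047, 0.566]
force: [-6.5, 1.6, 4.9]
finger_gap: -0.003
[ 32.9336  13.5358 119.4465] F tool [ 2.422  -2.8738 -7.3599]
```

```bash
python3 -m handwheel '[[[0,0,0],[0,0,2],0],[[0,0,0],[0,0,2],0],[[0,0,0],[0,0,2],0],[[0,0,0],[0,0,2],0],[[0,0,0],[0,0,1],0],[[0,0,0],[0,0,1],0],[[0,0,0],[0,0,1],0],[[0,0,0],[0,0,1],0],[[0,0,0],[0,0,0],0],[[0,0,0],[0,0,0],0]]';python3 z.py
```

```text
time_s: 9.57
ee_pos: [0.5448, 0.0007, 0.1815]
tcp_rot: [1.81, 2.047, 0.566]
force: [-7.8, 0.9, 6.4]
finger_gap: -0.0
[ 32.9134  13.5203 131.1425] F tool [ 1.9006 -3.2964 -9.4467]
```

```bash
python3 -m handwheel '[[[0,0,0],[0,0,1],0],[[0,0,0],[0,0,0],0],[[0,0,0],[0,0,1],0],[[0,0,0],[0,0,0],0],[[0,0,0],[0,0,1],0],[[0,0,0],[0,0,0],0],[[0,0,0],[0,0,1],0],[[0,0,0],[0,0,0],0],[[0,0,0],[0,0,0],0],[[0,0,0],[0,0,0],0]]';python3 z.py
```

```text
time_s: 10.4
ee_pos: [0.5469, 0.001, 0.1782]
tcp_rot: [1.81, 2.046, 0.566]
force: [-8.1, 0.2, 8.1]
finger_gap: 0.005
[ 32.8839  13.5377 135.0427] F tool [  1.2514  -2.7561 -11.022 ]
```

```bash
python3 -m handwheel '[[[0,0,0],[0,0,1],0],[[0,0,0],[0,0,0],0],[[0,0,0],[0,0,1],0],[[0,0,0],[0,0,0],0],[[0,0,0],[0,0,1],0],[[0,0,0],[0,0,0],0],[[0,0,0],[0,0,0],0],[[0,0,0],[0,0,0],0],[[0,0,0],[0,0,0],0],[[0,0,0],[0,0,0],0]]';python3 z.py
```

```text
time_s: 11.23
ee_pos: [0.5473, 0.0011, 0.1776]
tcp_rot: [1.809, 2.046, 0.567]
force: [-25.3, -2.9, 27.9]
finger_gap: -0.002
[ 32.931   13.4652 135.7689] F tool [  0.2983  -7.6063 -37.0024]
```

```bash
python3 -m handwheel '[[[0,0,0],[0,0,-0.7],0],[[0,0,0],[0,0,-0.5],0],[[0,0,0],[0,0,0],0],[[0,0,0],[1,0,0],0],[[0,0,0],[1,0,0],0],[[0,0,0],[1,0,0],0],[[0,0,0],[1,0,0],0],[[0,0,0],[1,0,0],0],[[0,0,0],[1,0,0],0],[[0,0,0],[0,0,0],0]]';python3 z.py
```

```text
time_s: 12.07
ee_pos: [0.5479, 0.0046, 0.1784]
tcp_rot: [1.806, 2.042, 0.565]
force: [-14.6, -13.4, 15.7]
finger_gap: -0.0
[ 36.9772  14.411  135.5949] F tool [-11.5721  -5.706  -21.7155]
```

```bash
python3 -m handwheel '[[[0,0,0],[1,0,0],0],[[0,0,0],[1,0,0],0],[[0,0,0],[1,0,0],0],[[0,0,0],[1,0,0],0],[[0,0,0],[1,0,0],0],[[0,0,0],[1,0,0],0],[[0,0,0],[1,0,0],0],[[0,0,0],[1,0,0],0],[[0,0,0],[0,0,0],0],[[0,0,0],[0,0,0],0]]';python3 z.py
```

```text
time_s: 12.9
ee_pos: [0.5483, 0.0123, 0.1791]
tcp_rot: [1.804, 2.04, 0.567]
force: [-9.9, -14.2, 12.2]
finger_gap: 0.002
[ 44.6595  15.5341 135.6535] F tool [-12.9344  -3.6122 -16.3862]
```

```bash
python3 -m handwheel '[[[0,0,0],[0,0,0.3],0],[[0,0,0],[1,0,0.2],0],[[0,0,0],[1,0,0],0],[[0,0,0],[1,0,0],0],[[0,0,0],[1,0,0],0],[[0,0,0],[1,0,0],0],[[0,0,0],[1,0,0],0],[[0,0,0],[0,0,0],0],[[0,0,0],[0,0,0],0],[[0,0,0],[0,0,0],0]]';python3 z.py
```

```text
time_s: 13.73
ee_pos: [0.5483, 0.0184, 0.1793]
tcp_rot: [1.804, 2.039, 0.568]
force: [-9.8, -14.2, 15.5]
finger_gap: -0.001
[ 50.6904  16.0189 135.865 ] F tool [-12.9542  -1.7758 -19.1304]
```

```bash
python3 -m handwheel '[[[0,0,0],[0.7,0,0],0],[[0,0,0],[0.7,0,0],0],[[0,0,0],[0.7,0,0],0],[[0,0,0],[0.5,0,0],0],[[0,0,0],[0,0,0],0],[[0,0,0],[0,0,0],0],[[0,0,0],[0,0,0],0],[[0,0,0],[0,0,0],0],[[0,0,0],[0,0,0],0],[[0,0,0],[0,0,0],0]]';python3 z.py
```

```text
time_s: 14.57
ee_pos: [0.5481, 0.021, 0.1793]
tcp_rot: [1.804, 2.039, 0.569]
force: [-8.8, -14.3, 13.9]
finger_gap: 0.002
[ 53.3192  16.1603 135.9686] F tool [-13.1697  -1.7865 -17.2668]
```

```bash
python3 -m handwheel '[[[0,0,0],[0.5,0,0.1],0],[[0,0,0],[0.5,0,0],0],[[0,0,0],[0.5,0,0],0],[[0,0,0],[0,0,0],0],[[0,0,0],[0,0,0],0],[[0,0,0],[0,0,0],0],[[0,0,0],[0,0,0],0],[[0,0,0],[0,0,0],0],[[0,0,0],[0,0,0],0],[[0,0,0],[0,0,0],0]]';python3 z.py
```

```text
time_s: 15.4
ee_pos: [0.5482, 0.0213, 0.1792]
tcp_rot: [1.803, 2.038, 0.567]
force: [-9.6, -21.6, 13.9]
finger_gap: 0.002
[ 53.8291  16.1873 135.9573] F tool [-20.3073  -3.1778 -18.0884]
```

```bash
python3 -m handwheel '[[[0,0,0],[-1.5,0,0],0],[[0,0,0],[-1.5,0,0],0],[[0,0,0],[-1.5,0,0],0],[[0,0,0],[0,0,-1],0],[[0,0,0],[0,0,-1],0],[[0,0,0],[-1,0,-1],0],[[0,0,0],[0,0,-1],0],[[0,0,0],[0,0,-1],0],[[0,0,0],[0,0,-1],0],[[0,0,0],[0,0,-1],0]]';python3 z.py
python3 -m handwheel '[[[0,0,0],[0,0,-2],0],[[0,0,0],[0,0,-4],0],[[0,0,0],[0,0,-8],0],[[0,0,0],[0,0,-15],0],[[0,0,0],[0,0,-20],0],[[0,0,0],[-20,0,-30],0],[[0,0,0],[-30,0,-30],0],[[0,0,0],[-30,0,-15],0],[[0,0,0],[0,0,0],0],[[0,0,0],[0,0,0],0]]';python3 z.py
python3 - <<'E'
from h import *
import pickle
c=get_calibration('wrist');im=camera('wrist')
pickle.dump((c,im),open('w3.pkl','wb'))
cv2.imwrite('pics/g.png',cv2.resize(im[60:260,230:430,::-1],None,fx=3,fy=3,interpolation=cv2.INTER_CUBIC))
im=camera('top');cv2.imwrite('pics/g_top.png',cv2.resize(im[170:290,250:430,::-1],None,fx=4.4,fy=4.4,interpolation=cv2.INTER_CUBIC))
E
```

```text
time_s: 16.23
ee_pos: [0.5431, 0.0187, 0.1816]
tcp_rot: [1.81, 2.046, 0.566]
force: [0.0, -0.9, 0.4]
finger_gap: 0.002
[ 51.0736  13.8002 131.3676] F tool [-0.9173  0.1462 -0.3816]
time_s: 17.07
ee_pos: [0.4901, -0.0699, 0.2889]
tcp_rot: [1.812, 2.039, 0.566]
force: [0.6, -0.8, -0.8]
finger_gap: -0.005
[-30.1255  14.4932   6.6606] F tool [-0.8221  0.0164  0.8956]
```

View pics/g.png

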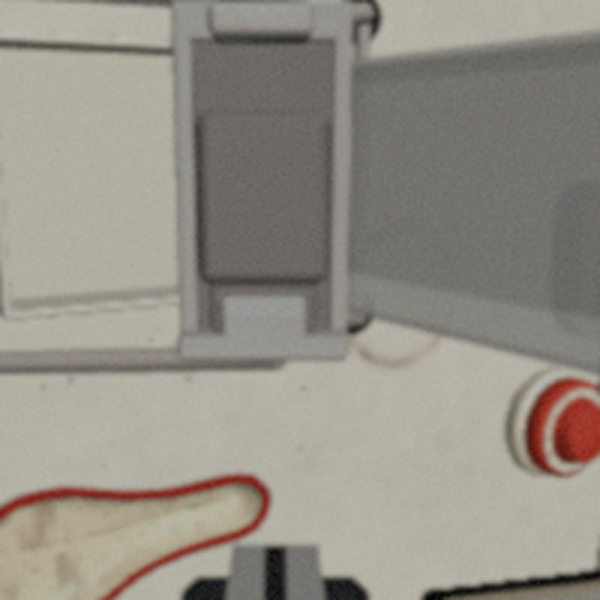

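View pics/g_top.png

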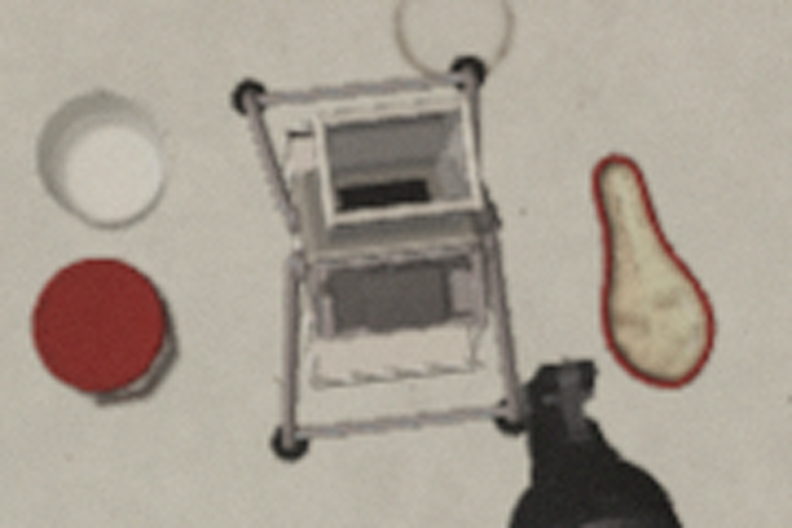

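```bash
python3 - <<'E'
from h import *
import pickle
c3,_=pickle.load(open('w3.pkl','rb'))
T=np.array([[-0.1228,.8523,.5084],[.9924,.1043,.065],[.0024,.5125,-.8587]]);o0=np.array([.4708,-.0419,.2872])
for p in [(213,7),(309,10),(213,35),(309,37)]:
    o,d=ray('',(p[0]/3+229.7,p[1]/3+59.7),c3);o=T.T@(o-o0);d=T.T@d
    print(1000*(o+d*(.1253-o[2])/d[2]))
E
```

```text
[ 71.30452219   1.27038604 125.3       ]
[ 70.53523726  25.01799285 125.3       ]
[ 64.83252622   1.13211204 125.3       ]
[ 64.28339813  25.05441158 125.3       ]
```

```bash
python3 -c "
from cell import *
print(close_job(), read_state()['time_s'])"
```

```text
the job is handed in; nothing more can be done
the job is handed in; nothing more can be done
```

The handle is locked down with the keeper fully across, and the job is handed in at about 17 s of the 40 s allowed. No verdict was reported.

**What I did**
- **Keeper open:** I pushed the tab in from its outer side until it met its stop, at about 10 N. The handle was still up.
- **Handle home:** I pressed the handle with the tool tilted along its axis and felt a firm stop after about 28 mm. The highest force at the end of any move was about 37 N.
- **Keeper across:** I eased off to about 20 N and slid the fingertips along the pad, pushing the tab out until the force rose at its end stop. Then I let go gently.

**Last checks**
- **Keeper:** its inner face measures about 14 mm out from the open position, so it is fully across. The wrist picture shows the nose over the lip.
- **Handle:** it stayed down after release, with nothing touching it.
- **Bystanders:** the tumbler, sugar jar and spoon rest look unmoved in the top picture.

**One disagreement:** at the stop, I worked out the pad to be about 10.5 mm below the tab top, where step 2 asks for more than 12.5 mm. The tab and pad heights behind that figure are only good to about 2 mm. I trusted the firm stop, at a travel within the stated 25–33 mm, and did not measure that height a second way.

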